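Seat a mould at the nozzle, flip the catch and hold the clamp lever

ROBOT

A 7-joint arm with a two-finger parallel gripper is mounted at the origin on a cart in front of the work surface, level with it; the furniture and walls round the work are solid. World frame = base frame: x ahead of the robot, y to its left, z up, the work surface at z = 0. Lengths are in mm, angles in rad, forces in N, time in s.
With the tool pointing down it reaches from about 425 to 950 mm from the base axis. Payload 16.7 kg.
Tool frame: the origin (TCP) lies at the very end of the fingers, on their centre line; the grasp point (between the pads) lies r.tcp_to_grasp behind it (r.tcp_to_grasp is the distance from the TCP to the grasp point, in mm); z points along the fingers, y is the direction in which the jaws open and shut (so a half turn about z gives the same grasp; the last joint's range is limited). The gripper opens to 94 mm and grips with 3 to 60 N. Pads are 16 mm wide; open, the fingers measure 119 mm over their backs; the gripper's body (75 mm by 177 mm) begins 78 mm behind the grasp point.
Start: joints at [1.147, 0.426, 0.074, 1.606, -0.034, 1.111, -0.067], TCP at [183.134, -649.643, 205.467] pointing down, gripper open.
Joint ranges: [-2.85, 2.85], [-0.5, 2.14], [-1.23, 1.37], [0.21, 2.46], [-1.02, 4.16], [0.16, 2.05], [-2.73, 2.73]. Speed limits (rad/s): [1.89, 1.89, 2.39, 2.39, 3.01, 3.01, 3.01].

INTERFACE

Orientations are given as a unit quaternion [x, y, z, w].
In Python, from station import r gives the robot as it stands.
- The arm moves only by the tool send_rows, never from a script. Its arguments are lists of equal length, an entry for each row: "turn": the turn, a rotation vector about the tool's x, y, z each as a share of 0.1 rad, from -1 to 1, a list of three; "dp": the shift along the tool's x, y, z each as a share of 2 cm, from -1 to 1, a list of three; "hand": the closure, from -1 (fully open) to 1 (shut), so that 0 is half open. In form: {"turn": [[ax, ay, az], ...], "dp": [[dx, dy, dz], ...], "hand": [hand, ...]}. A call has 1 to 5 rows; each row shifts and turns the commanded pose from where the row before left it, along the tool's axes as they then stand; what a row does not reach is not made up. A row lasts 1/8 s, in which the tool goes at most 62.5 mm and 10.7 degrees, less where a joint would pass 70% of its speed; a pose out of reach is approached as far as the arm can. A call with a number of a shift or a turn outside -1 to 1 is refused whole. A call with a gripper value outside its range is refused whole. The fingers move at their own pace and stop on an object; "newtons" is the grip in N (left out, the last holds). Time passes only in rows, so rows that do not move let the fingers close. It gives the time, the measured TCP pose, the force and the opening at its end, in the units of the state.
- r.observe(): the state, without advancing time (a new reading comes with each control period).
- r.get_image(name): name is "scene" or "top" or "wrist"; returns the picture (384x512x3 uint8, blue, green, red); there is no depth.
- r.camera_model(name): a dict with "camera_matrix" (3x3 intrinsics, pixels), "R" (3x3) and "t" (3): a world point X has camera coordinates R X + t. Camera axes: x right, y down, z forward; pixel columns grow to the right and rows downward; lengths in mm; the calibration is good to about 2 mm. A picture is of the moment at which its call begins: read the wrist's pose just before it. camera_model takes no time and is no camera call; for the wrist camera it gives the pose at the moment of the call.
- r.hand_in(): hands the job in, once; it reports no verdict.
The state is a dict: "t": time; "qpos": joint angles; "joint_velocities": joint speeds; "effort": joint torques, N m; "tcp_pos": TCP position; "tcp_rot": TCP orientation; "wrist_force": force on the tool from outside, world axes, zero at the start; "ft_torque": the same for the moment, N m; "finger_gap": finger opening in mm.
Only numpy, scipy, OpenCV 4.12 (cv2) and the standard library are available. Lean on these libraries where they do the work, as an engineer would, in place of code of your own. Each camera call takes 0.05 s, during which the arm holds its last target.

TASK

Lay the smaller of the two loose pink moulds flat on the narrow raised rest of the clamp, its sprue hole facing the brass nozzle, and let go of it. Then tip the safety catch fully over, and after that pull the lever by its upright black handle towards the robot to the end of its travel, so that the pad presses the mould against the nozzle, and finish while the gripper still holds the lever there. Leave the larger mould, the pot and the tweezers where they are.

Things in the scene. Friction and masses are not known exactly. Their poses are not given: they have to be found in the camera images.
- clamp: hand clamp fixed to the bench: a base plate 150 x 385 x 10 mm with all its parts on it. Origin at the bench level (z = 0); its x axis points away from the robot, y to the left, turned by the clamp's yaw. The fixed nozzle block stands at the left end, the rest beside it, then the push rod with its rubber pad, and at the right the lever with its catch. In this frame: nozzle face y = 145 mm; rest centred at x = 0, y = 101 mm; lever pivot at (50, -50) mm.
- rest_top (a point): middle of the top of the rest, 50 mm above the bench: a narrow flat ledge 26 mm wide (clamp x) and 78 mm long (clamp y), narrower than the mould, with 40 mm of air under its sides down to the base plate. Between the nozzle face and the rubber pad (40 mm wide, 26 mm high) there are 85 mm. Axes as the clamp's.
- nozzle (a point): tip centre of the small brass nozzle in the flat grey face at the left end of the rest (face 56 mm wide, 90 mm high), 61.5 mm above the bench; the nozzle looks along the clamp's -y.
- small_mould: the smaller loose pink rubber mould, 63 x 44 x 23 mm (x, y, z), lying flat, 60 to 100 g; origin at the centre of its underside. Grasp it across the 44 mm sides (fingers along its y). Its sprue hole (small, dark) is in the middle of its -x end, a 44 mm wide end; that end starts out pointing roughly left (world +y, within 0.6 rad).
- sprue (a point): the sprue hole, in the middle of the small mould's -x end, 11.5 mm above its underside and 31 mm from its origin
- large_mould: the larger loose pink mould, 82 x 58 x 25 mm, lying flat, origin at the centre of its underside; leave it where it is. The two moulds may stand left or right of the clamp, either way round.
- catch (a joint): angle of the safety catch (rad): about 0 upright, where it stands in front of the lever arm and blocks it; 1.5 tipped fully over towards the lever's pivot. It is loose: pushed past about 0.6 it falls over by itself and stays.
- catch_tab (a point): middle of the catch's round cross bar (14 mm thick, 46 mm long, along the catch's x axis) at its top, 88 mm above the bench when upright; its hinge is 70 mm below, along the same x axis. The bar tips over along the point's +y axis as it stands upright (roughly to the left, clamp direction (-0.37, 0.93)). Push it with closed fingers from the right.
- lever (a joint): angle of the lever (rad): 0 at rest, 0.75 at its end stop; it turns clockwise from above about a vertical axis as its handle is pulled towards the robot, and drives the pad 49 mm per rad to the left. Springs push it back: 2 N at the handle at first, up to about 7 N at the stop; let go, it returns to 0.
- pivot (a point): the vertical axis on which the lever turns, 41 mm above the bench
- handle (a point): middle of the lever's upright black handle, a round post 18 mm thick from 55 to 101 mm above the bench, rounded off at 107 mm; the point is 86 mm above the bench, 165 mm from the pivot. The flat lever arm under it has its top at 47 mm.
- pad (a joint): how far the sprung rubber pad is pushed back on its rod (m): 0 with nothing before it, about 0.015 when the mould is fully pressed at the end of the lever's travel; 600 N/m
- pad_face (a point): middle of the rubber pad's face, which looks along the clamp's +y
- talc_pot: empty round white pot, 71 mm across, 45 mm high, origin at the centre of its underside; leave it alone
- tweezers: steel tweezers lying on the bench, 122 x 12 x 10 mm; leave them alone
Things that resemble listed ones, but are neither listed nor needed, are in the scene too. Leave any red or white look-alike of the small_mould alone.

How it is judged:
By the outcome, as a careful person would: the job done as asked, in the order asked, and still so for the second after the job is handed in, while the arm keeps its last pose, push and grip.
It also fails if it takes over 67 s, if anything falls off the work surface, if the arm or the gripper's body presses on something with over 40 N, if the wrist force passes 120 N, or if a joint passes its speed limit or range.

## Working session

There is one attempt and no reset: what is moved stays moved. The work goes in short steps, Python scripts to look and compute and a tool call to move; the robot and the scene stay as the last step left them, time stands still between calls to the robot, and variables do not carry over. Pictures are saved under pics/ and viewed, and the job is handed in when it is done.

Besides the shell and the picture viewer there is one more tool, called after "Call:" in YAML: its name, and indented under it one key for each argument. send_rows: Moves the arm, as the interface text tells. Its arguments: {"type":"object","properties":{"turn":{"type":"array","items":{"type":"array","items":{"type":"number"}}},"dp":{"type":"array","items":{"type":"array","items":{"type":"number"}}},"hand":{"type":"array","items":{"type":"number"}},"newtons":{"type":"number"}},"required":["turn","dp","hand"]}

```bash
ls; mkdir -p pics; python3 - <<'E'
from station import r
import cv2
o=r.observe();print({k:o[k] for k in ['t','tcp_pos','tcp_rot','finger_gap','wrist_force']},r.tcp_to_grasp)
for n in ['scene','top','wrist']:
    cv2.imwrite(f'pics/{n}0.png',r.get_image(n))
    m=r.camera_model(n);print(n,m)
E
```

```text
pics
{'t': 0.0, 'tcp_pos': array([ 182.97656036, -649.28561417,  204.79643996]), 'tcp_rot': array([ 9.90579845e-01,  1.36934963e-01, -1.52833152e-04, -6.02199901e-04]), 'finger_gap': 94.08073875308732, 'wrist_force': array([ 0.23069003,  0.87037807, -0.23380206])} 18.8
scene {'camera_matrix': array([[429.27272847,   0.        , 259.19490911],
       [  0.        , 429.27272847, 190.10519858],
       [  0.        ,   0.        ,   1.        ]]), 'R': array([[-0.48440902, -0.8747854 ,  0.00991952],
       [-0.66347669,  0.35995995, -0.6559173 ],
       [ 0.57021625, -0.32431363, -0.75476758]]), 't': array([ 260.5953725 ,  446.469061  , 1012.96416512])}
top {'camera_matrix': array([[389.33006647,   0.        , 257.10886156],
       [  0.        , 389.33006647, 185.77029998],
       [  0.        ,   0.        ,   1.        ]]), 'R': array([[ 0.02046893, -0.99969977,  0.01346844],
       [-0.9933786 , -0.02185904, -0.11278806],
       [ 0.1130486 , -0.01107061, -0.99352778]]), 't': array([ -54.0680043 ,  564.40374287, 1453.67941231])}
wrist {'camera_matrix': array([[319.3853136 ,   0.        , 264.62393188],
       [  0.        , 319.3853136 , 190.46742567],
       [  0.        ,   0.        ,   1.        ]]), 'R': array([[ 2.70207626e-01, -9.62801659e-01, -8.96615309e-04],
       [-9.28813305e-01, -2.60913917e-01,  2.63115512e-01],
       [-2.53561991e-01, -7.02630297e-02, -9.64763921e-01]]), 't': array([-674.3596582 ,  -27.16682409,  390.71882779])}
```

View pics/scene0.png

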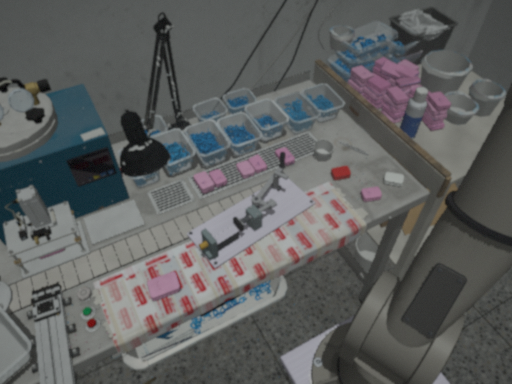

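View pics/top0.png

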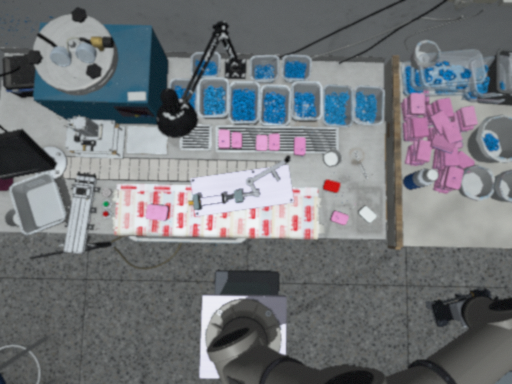

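```bash
cat > h.py <<'E'
import numpy as np,cv2
from station import r
def ray(m,u,v):
    d=np.linalg.inv(m['camera_matrix'])@np.array([u,v,1.]);R=m['R'];return -R.T@m['t'],R.T@d
def onz(m,u,v,z):
    c,d=ray(m,u,v);return c+d*(z-c[2])/d[2]
def proj(m,X):
    p=m['camera_matrix']@(m['R']@np.array(X,float)+m['t']);return p[:2]/p[2]
E
python3 - <<'E'
from h import *
im=cv2.imread('pics/top0.png')
a=cv2.resize(im[140:245,180:385],None,fx=3.9,fy=3.9,interpolation=cv2.INTER_CUBIC)
cv2.imwrite('pics/topc.png',a)
s=cv2.imread('pics/scene0.png')
cv2.imwrite('pics/scc.png',cv2.resize(s[140:270,180:420],None,fx=3.3,fy=3.3,interpolation=cv2.INTER_CUBIC))
m=r.camera_model('top')
hsv=cv2.cvtColor(im,cv2.COLOR_BGR2HSV)
for x in [(340,217),(157,212),(300,145),(331,186),(368,214)]:print(x,im[x[1],x[0]],hsv[x[1],x[0]])
mask=cv2.inRange(hsv,(145,50,100),(172,255,255))
cs,_=cv2.findContours(mask,cv2.RETR_EXTERNAL,cv2.CHAIN_APPROX_NONE)
for c in cs:
    if cv2.contourArea(c)>40 and c[:,0,0].max()<395:
        w=np.array([onz(m,*p,23)[:2] for p in c[:,0].astype(float)],np.float32)
        print(cv2.boundingRect(c),cv2.minAreaRect(w))
E
```

```text
(340, 217) [204 155 222] [158  77 222]
(157, 212) [212 169 225] [157  63 225]
(300, 145) [196 146 217] [159  83 217]
(331, 186) [ 15  20 194] [  1 235 194]
(368, 214) [226 226 220] [ 90   7 226]
(331, 211, 18, 14) ((451.3572998046875, -357.6710205078125), (62.180233001708984, 41.32211685180664), 70.59996032714844)
(146, 204, 23, 17) ((458.3524169921875, 337.2082824707031), (83.78441619873047, 60.38920974731445), 83.0964126586914)
(294, 137, 12, 19) ((726.0228271484375, -203.9874725341797), (71.44596099853516, 42.97401809692383), 0.5597827434539795)
(256, 133, 24, 18) ((740.8609008789062, -79.1636962890625), (67.49043273925781, 89.87750244140625), 1.3331574201583862)
(219, 129, 23, 20) ((749.3170776367188, 67.15200805664062), (75.4228515625, 85.81961822509766), 1.3372563123703003)
```

```bash
sleep 1; ls pics
```

```text
scc.png
scene0.png
top0.png
topc.png
wrist0.png
```

View pics/wrist0.png

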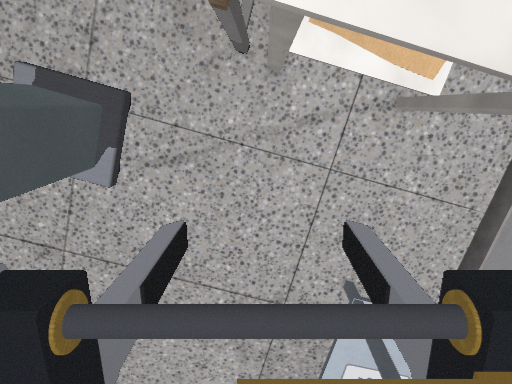

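View pics/topc.png

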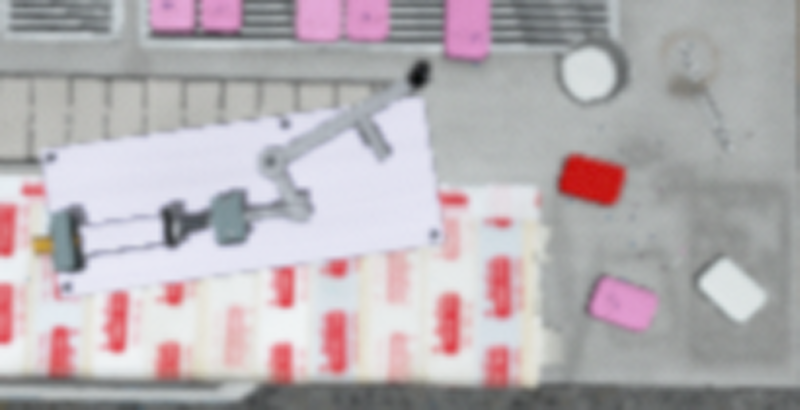

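View pics/scc.png

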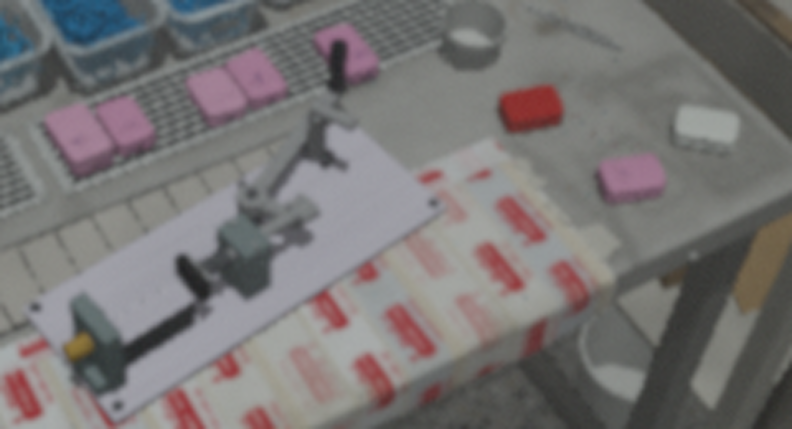

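```bash
python3 - <<'E'
from h import *
im=cv2.imread('pics/top0.png');m=r.camera_model('top')
hsv=cv2.cvtColor(im,cv2.COLOR_BGR2HSV)
f=lambda x,y:(180+(x)/3.9-.4,140+y/3.9-.4)
def w(x,y,z): return onz(m,*f(x,y),z)
for nm,c in dict(FL=(43,150),NL=(60,296),NR=(441,241),FR=(424,88)).items(): print(nm,w(*c,10).round(1), im[int(f(*c)[1]),int(f(*c)[0])])
print('pivot',w(272,160,47).round(1),'handle top',w(420,72,107).round(1))
print('catch bar ends',w(362,122,88).round(1),w(383,156,88).round(1))
# plate mask
mask=cv2.inRange(hsv,(115,8,150),(150,45,255)); mask[:, :180]=0;mask[:,300:]=0;mask[:150]=0;mask[225:]=0
mask=cv2.morphologyEx(mask,cv2.MORPH_OPEN,np.ones((2,2)))
cs,_=cv2.findContours(mask,cv2.RETR_EXTERNAL,cv2.CHAIN_APPROX_NONE);c=max(cs,key=cv2.contourArea)
W=np.array([onz(m,*p,10)[:2] for p in c[:,0].astype(float)],np.float32)
print(cv2.boundingRect(c),cv2.minAreaRect(W),cv2.boxPoints(cv2.minAreaRect(W)))
E
```

```text
FL [592.3 215.8  10. ] [206 201 200]
NL [448.1 193.4  10. ] [163 152 214]
NR [ 510.3 -180.9   10. ] [218 203 204]
FR [ 663.4 -162.3   10. ] [126 126 123]
pivot [582.7 -12.1  47. ] handle top [ 661.3 -149.5  107. ]
catch bar ends [615.6 -96.8  88. ] [ 583.6 -117.2   88. ]
(191, 166, 104, 51) ((546.8893432617188, 13.217742919921875), (152.70916748046875, 386.5774230957031), 9.07308578491211) [[ 441.00958  192.04735]
 [ 501.97064 -189.69322]
 [ 652.7691  -165.61186]
 [ 591.80804  216.12871]]
```

```bash
cat >> h.py <<'E'
from scipy.spatial.transform import Rotation as Ro
def down(yaw_y):  # tool pointing down with tool y axis at angle yaw_y (deg)
    a=np.deg2rad(yaw_y);y=np.array([np.cos(a),np.sin(a),0]);z=np.array([0,0,-1.]);x=np.cross(y,z)
    return Ro.from_matrix(np.c_[x,y,z])
def plan(pos,yaw_y=None,n=None,o=None):
    o=o or r.observe();R=Ro.from_quat(o['tcp_rot']);T=down(yaw_y) if yaw_y is not None else R
    w=(R.inv()*T).as_rotvec();D=np.array(pos)-o['tcp_pos']
    n0=1
    while 1:
        n_=n or n0
        M=sum((R*Ro.from_rotvec(w*(k+.5)/n_)).as_matrix() for k in range(n_))
        d=np.linalg.solve(M,D)/20;t=w/n_/.1
        if n or (abs(d).max()<=1 and abs(t).max()<=1):break
        n0+=1
    print('n',n_,'turn',t.round(3),'dp',d.round(3))
def st():
    o=r.observe();y=Ro.from_quat(o['tcp_rot']).as_matrix()
    print('t',round(o['t'],2),'tcp',o['tcp_pos'].round(1),'yaw_y',np.rad2deg(np.arctan2(y[1,1],y[0,1])).round(2),'zax',y[:,2].round(3),'F',o['wrist_force'].round(1),'gap',round(o['finger_gap'],1),'q',np.round(o['qpos'],2))
    return o
E
python3 - <<'E'
from h import *
st();plan((451.4,-357.7,170),-19.4)
m=r.camera_model('wrist');o=r.observe()
c=-m['R'].T@m['t'];print('cam rel tcp in tool',Ro.from_quat(o['tcp_rot']).inv().apply(c-o['tcp_pos']), 'tcp proj',proj(m,o['tcp_pos']), 'below', proj(m,o['tcp_pos']-[0,0,150]))
E
```

```text
t 0.15 tcp [ 183.1 -649.4  205. ] yaw_y -74.25 zax [-0.     0.001 -1.   ] F [-0.2  0.4 -0.5] gap 94.1 q [ 1.15  0.43  0.07  1.61 -0.03  1.11 -0.07]
n 21 turn [-0.    -0.    -0.456] dp [ 0.978 -0.072  0.083]
cam rel tcp in tool [ 7.57935206e+01 -4.19518165e-02 -1.78549464e+02] tcp proj [264.82513448 233.9348981 ] below [264.86620711 177.85024928]
```

Call:
send_rows:
  turn:
    - [0,0,-0.46]
    - [0,0,-0.46]
    - [0,0,-0.46]
    - [0,0,-0.46]
    - [0,0,-0.46]
  dp:
    - [0.98,-0.07,0]
    - [0.98,-0.07,0]
    - [0.98,-0.07,0]
    - [0.98,-0.07,0]
    - [0.98,-0.07,0]
  hand: [-1,-1,-1,-1,-1]

```text
t: 0.78
tcp_pos: [273.3, -607.2, 205.5]
tcp_rot: [0.968, 0.251, 0.0, -0.0]
wrist_force: [-0.2, 0.3, -1.0]
finger_gap: 94.1
```

Call:
send_rows:
  turn:
    - [0,0,-0.46]
    - [0,0,-0.46]
    - [0,0,-0.46]
    - [0,0,-0.46]
    - [0,0,-0.46]
  dp:
    - [0.98,-0.07,0]
    - [0.98,-0.07,0]
    - [0.98,-0.07,0]
    - [0.98,-0.07,0]
    - [0.98,-0.07,0]
  hand: [-1,-1,-1,-1,-1]

```text
t: 1.4
tcp_pos: [349.8, -546.4, 205.5]
tcp_rot: [0.933, 0.361, 0.0, -0.0]
wrist_force: [-0.6, -0.4, 1.0]
finger_gap: 94.0
```

Call:
send_rows:
  turn:
    - [0,0,-0.46]
    - [0,0,-0.46]
    - [0,0,-0.46]
    - [0,0,-0.46]
    - [0,0,-0.46]
  dp:
    - [0.98,-0.07,0]
    - [0.98,-0.07,0]
    - [0.98,-0.07,0]
    - [0.98,-0.07,0]
    - [0.98,-0.07,0]
  hand: [-1,-1,-1,-1,-1]

```text
t: 2.02
tcp_pos: [410.7, -469.6, 205.5]
tcp_rot: [0.885, 0.465, 0.0, -0.0]
wrist_force: [0.5, -0.4, -0.2]
finger_gap: 94.1
```

```bash
python3 - <<'E'
from h import *
st();plan((451.4,-357.7,170),-19.4)
cv2.imwrite('pics/w1.png',r.get_image('wrist'))
E
```

```text
t 2.02 tcp [ 410.7 -469.6  205.5] yaw_y -34.55 zax [ 0.  0. -1.] F [ 0.5 -0.4 -0.2] gap 94.1 q [ 0.87  0.35 -0.16  1.72  0.06  1.08  0.09]
n 6 turn [-0.    -0.    -0.441] dp [ 0.988 -0.121  0.296]
```

View pics/w1.png

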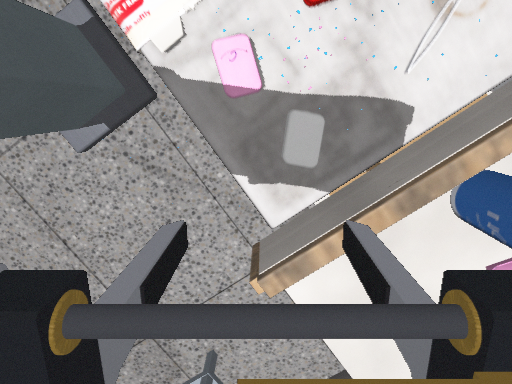

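```bash
cat >> h.py <<'E'
def pink(im,m,z,near,show=True):
    hsv=cv2.cvtColor(im,cv2.COLOR_BGR2HSV);mask=cv2.inRange(hsv,(145,45,60),(172,255,255))
    cs,_=cv2.findContours(mask,cv2.RETR_EXTERNAL,cv2.CHAIN_APPROX_NONE)
    c=min([c for c in cs if cv2.contourArea(c)>200],key=lambda c:np.hypot(*(c[:,0].mean(0)-near)))
    w=np.array([onz(m,*p,z)[:2] for p in c[:,0].astype(float)],np.float32)
    print(cv2.boundingRect(c),cv2.minAreaRect(w));return c,w
E
python3 - <<'E'
from h import *
im=cv2.imread('pics/w1.png');m=r.camera_model('wrist')
pink(im,m,23,(237,65));pink(im,m,12,(237,65))
E
```

```text
(212, 34, 50, 64) ((452.2914123535156, -356.2122802734375), (60.94729232788086, 41.25316619873047), 71.53424835205078)
(212, 34, 50, 64) ((452.2111511230469, -354.74517822265625), (62.80340576171875, 42.50947952270508), 71.5342788696289)
```

Call:
send_rows:
  turn:
    - [0,0,-0.44]
    - [0,0,-0.44]
    - [0,0,-0.44]
    - [0,0,-0.44]
  dp:
    - [0.99,-0.12,0.3]
    - [0.99,-0.12,0.3]
    - [0.99,-0.12,0.3]
    - [0.99,-0.12,0.3]
  hand: [-1,-1,-1,-1]

```text
t: 2.58
tcp_pos: [442.9, -396.4, 180.9]
tcp_rot: [0.841, 0.541, -0.0, -0.0]
wrist_force: [0.2, -0.1, -0.1]
finger_gap: 94.0
```

```bash
python3 - <<'E'
from h import *
st();m=r.camera_model('wrist')
im=r.get_image('wrist');cv2.imwrite('pics/w2.png',im)
pink(im,m,23,(255,140))
E
```

```text
t 2.58 tcp [ 442.9 -396.4  180.9] yaw_y -24.46 zax [-0.  0. -1.] F [ 0.2 -0.1 -0.1] gap 94.0 q [ 0.8   0.33 -0.22  1.8   0.08  1.02  0.12]
(235, 109, 44, 60) ((451.312255859375, -356.4299621582031), (61.7730712890625, 41.02259063720703), 71.36911010742188)
```

View pics/w2.png

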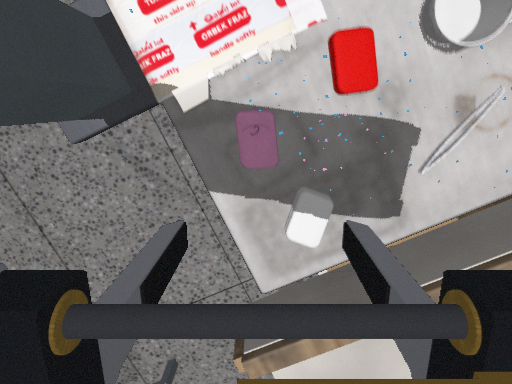

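```bash
python3 - <<'E'
from h import *
plan((451.6,-356.6,90),-18.6)
E
```

```text
n 5 turn [-0.002 -0.003 -0.195] dp [ 0.373 -0.063  0.903]
```

Call:
send_rows:
  turn:
    - [0,0,-0.2]
    - [0,0,-0.2]
    - [0,0,-0.2]
    - [0,0,-0.2]
    - [0,0,-0.2]
  dp:
    - [0.4,-0.06,0.9]
    - [0.4,-0.06,0.9]
    - [0.4,-0.06,0.9]
    - [0.35,-0.06,0.9]
    - [0.35,-0.06,0.9]
  hand: [-1,-1,-1,-1,-1]

```text
t: 3.25
tcp_pos: [451.3, -360.0, 90.1]
tcp_rot: [0.813, 0.582, -0.0, -0.0]
wrist_force: [0.2, -1.2, -0.3]
finger_gap: 94.1
```

```bash
python3 - <<'E'
from h import *
st();m=r.camera_model('wrist')
im=r.get_image('wrist');cv2.imwrite('pics/w3.png',im)
pink(im,m,23,(265,200));plan((451.6,-356.6,3),-18.6)
E
```

```text
t 3.25 tcp [ 451.3 -360.    90.1] yaw_y -18.84 zax [-0.  0. -1.] F [ 0.2 -1.2 -0.3] gap 94.1 q [ 0.76  0.41 -0.25  1.92  0.13  0.83  0.12]
(238, 156, 52, 77) ((451.419677734375, -354.57403564453125), (63.22726058959961, 40.48088455200195), 71.09733581542969)
n 5 turn [-0.006 -0.003 -0.005] dp [0.02  0.004 0.85 ]
```

View pics/w3.png

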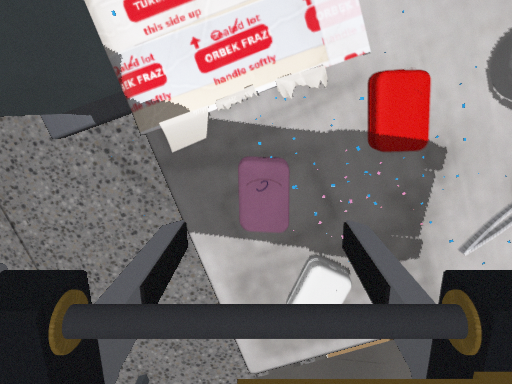

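Call:
send_rows:
  turn:
    - [0,0,0]
    - [0,0,0]
    - [0,0,0]
    - [0,0,0]
    - [0,0,0]
  dp:
    - [0.05,0,0.9]
    - [0.05,0,0.9]
    - [0.05,0,0.9]
    - [0.05,0,0.9]
    - [0,0,0.72]
  hand: [-1,-1,-1,-1,-1]

```text
t: 3.92
tcp_pos: [452.5, -356.5, 3.7]
tcp_rot: [0.814, 0.581, -0.0, -0.0]
wrist_force: [0.6, -0.2, 0.6]
finger_gap: 93.7
```

Call:
send_rows:
  turn:
    - [0,0,0]
    - [0,0,0]
    - [0,0,0]
    - [0,0,0]
    - [0,0,0]
  dp:
    - [0,0,0]
    - [0,0,0]
    - [0,0,0]
    - [0,0,0]
    - [0,0,0]
  hand: [0.5,1,1,1,1]
  newtons: 15

```text
t: 4.55
tcp_pos: [452.8, -356.8, 5.4]
tcp_rot: [0.814, 0.581, 0.0, 0.0]
wrist_force: [0.4, -0.4, 0.3]
finger_gap: 47.8
```

```bash
python3 - <<'E'
from h import *
st();cv2.imwrite('pics/w4.png',r.get_image('wrist'))
E
```

```text
t 4.55 tcp [ 452.8 -356.8    5.4] yaw_y -18.91 zax [ 0. -0. -1.] F [ 0.4 -0.4  0.3] gap 47.8 q [ 0.73  0.53 -0.22  1.96  0.18  0.67  0.07]
```

View pics/w4.png

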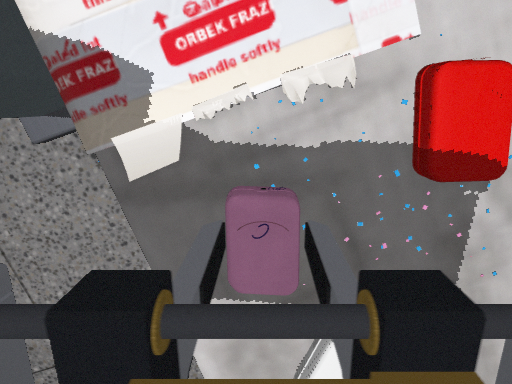

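Call:
send_rows:
  turn:
    - [0,0,0]
    - [0,0,0]
    - [0,0,0]
    - [0,0,0]
    - [0,0,0]
  dp:
    - [0,0,0.15]
    - [0,0,0]
    - [0,0,0]
    - [0,0,0]
    - [0,0,0]
  hand: [1,1,1,1,1]
  newtons: 15

```text
t: 5.22
tcp_pos: [452.7, -357.0, 2.8]
tcp_rot: [0.814, 0.581, -0.0, 0.0]
wrist_force: [-3.4, 1.8, 12.5]
finger_gap: 43.4
```

```bash
python3 - <<'E'
from h import *
st();plan((545,-60,200),9.5)
E
```

```text
t 5.22 tcp [ 452.7 -357.     2.8] yaw_y -18.93 zax [ 0.    -0.001 -1.   ] F [-3.4  1.8 12.5] gap 43.4 q [ 0.73  0.53 -0.22  1.97  0.18  0.66  0.07]
n 16 turn [ 0.    0.   -0.31] dp [ 0.958  0.214 -0.616]
```

Call:
send_rows:
  turn:
    - [0,0,0]
    - [0,0,0]
    - [0,0,0]
    - [0,0,-0.3]
    - [0,0,-0.3]
  dp:
    - [0,0,-0.5]
    - [0,0,-1]
    - [0,0,-1]
    - [0.5,0.1,-1]
    - [0.95,0.2,-1]
  hand: [1,1,1,1,1]
  newtons: 20

```text
t: 5.85
tcp_pos: [467.1, -331.2, 93.2]
tcp_rot: [0.796, 0.605, -0.0, 0.0]
wrist_force: [0.4, -0.4, 0.0]
finger_gap: 43.4
```

```bash
python3 - <<'E'
from h import *
st();plan((545,-60,210),9.5)
cv2.imwrite('pics/w5.png',r.get_image('wrist'))
E
```

```text
t 5.85 tcp [ 467.1 -331.2   93.2] yaw_y -15.49 zax [ 0. -0. -1.] F [ 0.4 -0.4  0. ] gap 43.4 q [ 0.72  0.4  -0.27  1.93  0.14  0.83  0.11]
n 14 turn [ 0.     0.    -0.312] dp [ 0.989  0.229 -0.417]
```

View pics/w5.png

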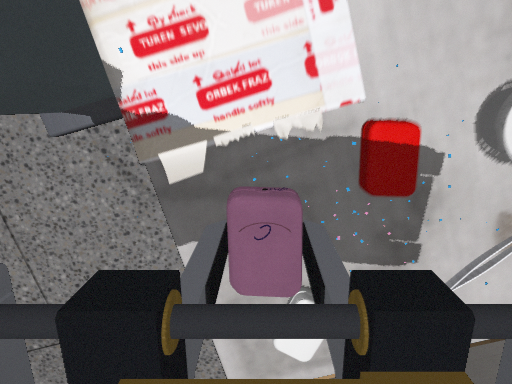

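Call:
send_rows:
  turn:
    - [0,0,-0.31]
    - [0,0,-0.31]
    - [0,0,-0.31]
    - [0,0,-0.31]
    - [0,0,-0.31]
  dp:
    - [0.95,0.22,-0.7]
    - [0.95,0.22,-0.7]
    - [0.95,0.22,-0.7]
    - [0.95,0.22,-0.7]
    - [0.95,0.22,-0.7]
  hand: [1,1,1,1,1]

```text
t: 6.52
tcp_pos: [508.9, -241.2, 163.0]
tcp_rot: [0.746, 0.666, 0.0, 0.0]
wrist_force: [0.3, -0.1, -0.8]
finger_gap: 43.6
```

Call:
send_rows:
  turn:
    - [0,0,-0.31]
    - [0,0,-0.31]
    - [0,0,-0.31]
    - [0,0,-0.31]
    - [0,0,-0.31]
  dp:
    - [0.95,0.22,-0.4]
    - [0.95,0.22,-0.4]
    - [0.95,0.22,-0.4]
    - [0.95,0.22,-0.4]
    - [0.95,0.22,-0.4]
  hand: [1,1,1,1,1]

```text
t: 7.15
tcp_pos: [535.5, -147.7, 202.5]
tcp_rot: [0.692, 0.722, -0.0, -0.0]
wrist_force: [0.1, -0.3, -0.1]
finger_gap: 43.7
```

```bash
python3 - <<'E'
from h import *
st();plan((545,-60,210),9.5)
cv2.imwrite('pics/w6.png',r.get_image('wrist'))
E
```

```text
t 7.15 tcp [ 535.5 -147.7  202.5] yaw_y 2.4 zax [-0.  0. -1.] F [ 0.1 -0.3 -0.1] gap 43.7 q [ 0.52  0.27 -0.43  1.86  0.13  1.05  0.08]
n 5 turn [-0.    -0.    -0.248] dp [ 0.863  0.185 -0.075]
```

View pics/w6.png

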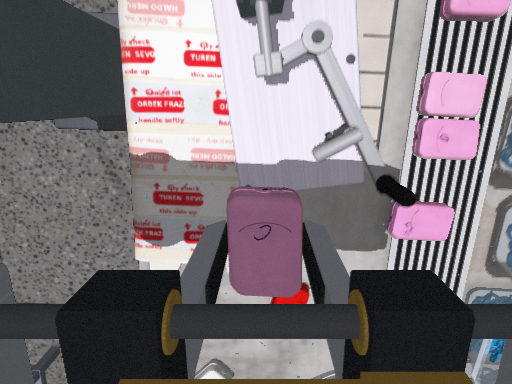

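Call:
send_rows:
  turn:
    - [0,0,-0.25]
    - [0,0,-0.25]
    - [0,0,-0.25]
    - [0,0,-0.25]
    - [0,0,-0.25]
  dp:
    - [0.95,0.2,0]
    - [0.95,0.2,0]
    - [0.95,0.2,0]
    - [0.95,0.2,0]
    - [0.95,0.2,0]
  hand: [1,1,1,1,1]

```text
t: 7.82
tcp_pos: [546.8, -51.2, 202.1]
tcp_rot: [0.646, 0.764, 0.0, -0.0]
wrist_force: [-0.5, 0.2, -0.0]
finger_gap: 43.4
```

```bash
python3 - <<'E'
from h import *
import pickle
st();pickle.dump(r.camera_model('wrist'),open('w7.pkl','wb'))
im=r.get_image('wrist');cv2.imwrite('pics/w7.png',im)
cv2.imwrite('pics/w7b.png',cv2.resize(im[0:240,130:450],None,fx=2.5,fy=2.5,interpolation=cv2.INTER_CUBIC))
E
```

```text
t 7.83 tcp [546.8 -51.2 202.1] yaw_y 9.56 zax [-0.  0. -1.] F [-0.5  0.2 -0. ] gap 43.4 q [ 0.4   0.26 -0.5   1.87  0.14  1.05  0.01]
```

View pics/w7b.png

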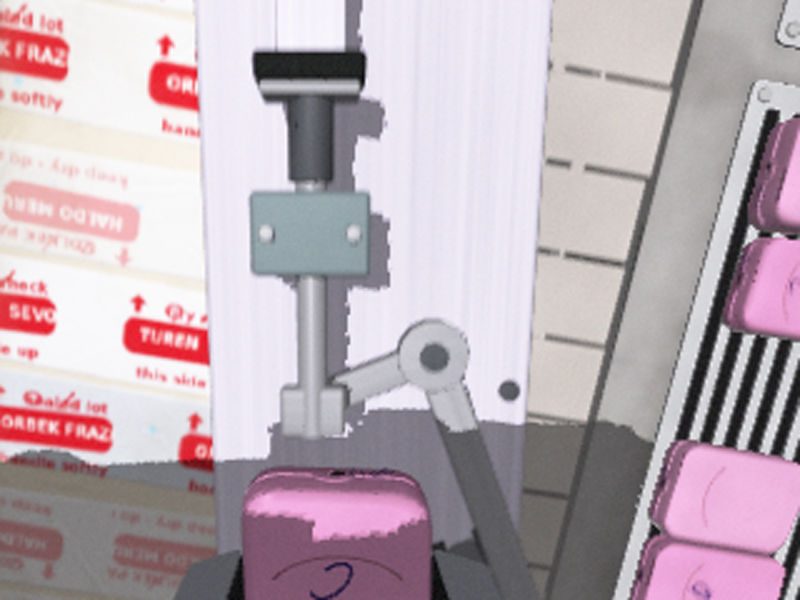

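```bash
python3 - <<'E'
from h import *
import pickle
m=pickle.load(open('w7.pkl','rb'))
f=lambda x,y:((x+.5)/2.5-.5+130,(y+.5)/2.5-.5)
W=lambda x,y,z:onz(m,*f(x,y),z).round(1)
print('L',W(197,2,10),W(213,450,10));print('R',W(552,2,10),W(524,500,10))
for z in(47,55):print('piv',z,W(434,355,z))
print('pad face top edge',W(254,52,74.5),W(365,52,74.5))
print('rest',W(277,5,50),W(346,5,50))
E
```

```text
L [459.1 115.8  10. ] [489.4 -72.2  10. ]
R [604.1 140.   10. ] [641.2 -72.1  10. ]
piv 47 [579.4  -7.2  47. ]
piv 55 [578.3  -6.5  55. ]
pad face top edge [493.5  87.7  74.5] [531.5  94.   74.5]
rest [496.4 109.8  50. ] [521.6 114.   50. ]
```

```bash
python3 - <<'E'
from h import *
plan((512,92,200),9.5)
E
```

```text
n 8 turn [ 0.    -0.001  0.006] dp [ 0.902 -0.068  0.014]
```

Call:
send_rows:
  turn:
    - [0,0,0]
    - [0,0,0]
    - [0,0,0]
    - [0,0,0]
    - [0,0,0]
  dp:
    - [0.95,-0.07,0]
    - [0.95,-0.07,0]
    - [0.95,-0.07,0]
    - [0.95,-0.07,0]
    - [0.95,-0.07,0]
  hand: [1,1,1,1,1]

```text
t: 8.5
tcp_pos: [523.8, 41.2, 202.1]
tcp_rot: [0.646, 0.763, 0.0, 0.0]
wrist_force: [0.3, 0.9, -0.6]
finger_gap: 43.5
```

Call:
send_rows:
  turn:
    - [0,0,0]
    - [0,0,0]
    - [0,0,0]
  dp:
    - [0.9,-0.07,0]
    - [0.9,-0.07,0]
    - [0.6,-0.07,0]
  hand: [1,1,1]

```text
t: 8.88
tcp_pos: [511.9, 87.8, 202.1]
tcp_rot: [0.646, 0.763, 0.0, -0.0]
wrist_force: [0.3, 0.9, -1.7]
finger_gap: 43.2
```

```bash
python3 - <<'E'
from h import *
import pickle
st();pickle.dump(r.camera_model('wrist'),open('w8.pkl','wb'))
im=r.get_image('wrist');cv2.imwrite('pics/w8.png',im)
cv2.imwrite('pics/w8b.png',cv2.resize(im[0:240,130:450],None,fx=2.5,fy=2.5,interpolation=cv2.INTER_CUBIC))
E
```

```text
t 8.88 tcp [511.9  87.8 202.1] yaw_y 9.49 zax [ 0.  0. -1.] F [ 0.3  0.9 -1.7] gap 43.2 q [ 0.22  0.22 -0.59  1.93  0.14  1.03 -0.26]
```

View pics/w8b.png

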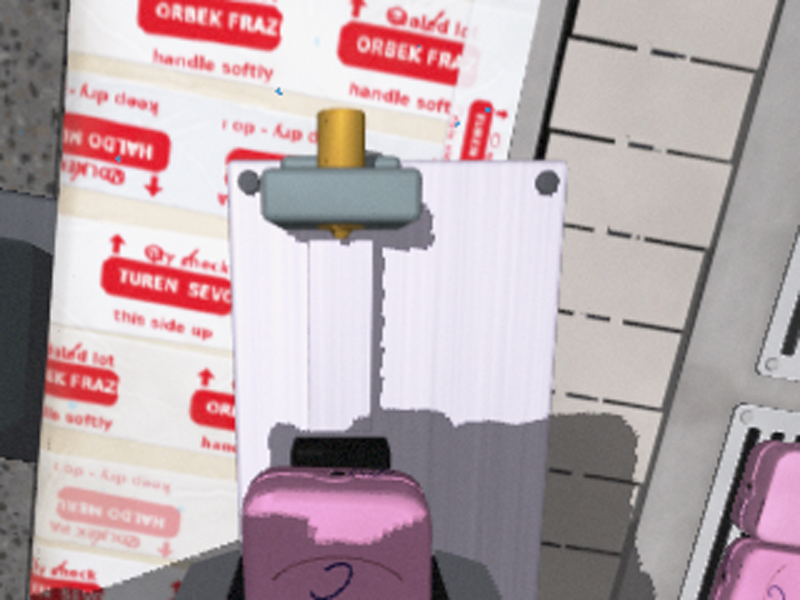

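```bash
python3 - <<'E'
from h import *
import pickle
m=pickle.load(open('w8.pkl','rb'))
f=lambda x,y:((x+.5)/2.5-.5+130,(y+.5)/2.5-.5)
y=np.deg2rad(9.5);ex=np.array([np.cos(y),np.sin(y),0]);ey=np.array([-np.sin(y),np.cos(y),0])
def W(n,x,yy,z):
    p=onz(m,*f(x,yy),z);print(n,p.round(1),'ex',(p@ex).round(1),'ey',(p@ey).round(1))
W('padL bottom',293,437,49);W('padR',391,437,49)
W('nozblock near L',265,222,100);W('R',419,222,100)
W('tip',341,238,61.5)
W('restL',308,330,50);W('restR',373,330,50);W('restend',340,240,50)
W('boltL',249,181,12);W('boltR',547,181,12);W('FL',228,160,10);W('FR',568,160,10)
W('L',240,450,10)
o=r.observe();print('tcp',o['tcp_pos']@ex,o['tcp_pos']@ey)
im=cv2.imread('pics/w8.png')
c,w=pink(im,m,o['tcp_pos'][2]-3+23,(265,240))
p=np.c_[w,0*w[:,0]];print('mould ex',(p@ex).min(),(p@ex).max(),'ey',(p@ey).min(),(p@ey).max())
q=w[(p@ey>o['tcp_pos']@ey-5)];print(c[:,0].min(0),c[:,0].max(0))
E
```

```text
padL bottom [492.   88.2  49. ] ex 499.8 ey 5.8
padR [533.  95.  49.] ex 541.4 ey 5.7
nozblock near L [472.8 171.  100. ] ex 494.5 ey 90.6
R [523.7 179.5 100. ] ex 546.1 ey 90.6
tip [498.7 171.1  61.5] ex 520.1 ey 86.4
restL [491.4 133.7  50. ] ex 506.7 ey 50.7
restR [517.6 138.   50. ] ex 533.3 ey 50.7
restend [498.5 170.6  50. ] ex 519.8 ey 86.0
boltL [455.3 189.3  12. ] ex 480.3 ey 111.5
boltR [583.1 210.5  12. ] ex 609.9 ey 111.3
FL [444.9 196.4  10. ] ex 471.3 ey 120.3
FR [590.6 220.6  10. ] ex 618.9 ey 120.1
L [467.2  69.   10. ] ex 472.2 ey -9.0
tcp 519.2172992308423 3.417895542096208
(227, 186, 76, 111) ((510.7736511230469, 91.08846282958984), (40.060768127441406, 64.3843002319336), 9.974075317382812)
mould ex 498.728946241309 539.035953937386 ey -26.538179707278847 37.651438626410624
[227 186] [302 296]
```

```bash
python3 - <<'E'
from h import *
plan((504.9,135.7,120),9.5)
E
```

```text
n 5 turn [ 0.    -0.001  0.002] dp [0.471 0.012 0.822]
```

Call:
send_rows:
  turn:
    - [0,0,0]
    - [0,0,0]
    - [0,0,0]
    - [0,0,0]
    - [0,0,0]
  dp:
    - [0.47,0.01,0.8]
    - [0.47,0.01,0.8]
    - [0.47,0.01,0.8]
    - [0.47,0.01,0.8]
    - [0.47,0.01,0.8]
  hand: [1,1,1,1,1]

```text
t: 9.55
tcp_pos: [505.3, 133.7, 120.8]
tcp_rot: [0.646, 0.763, -0.0, -0.0]
wrist_force: [-0.2, -0.1, -0.0]
finger_gap: 43.4
```

```bash
python3 - <<'E'
from h import *
st();plan((504.9,135.7,80),9.5,3)
im=r.get_image('wrist');cv2.imwrite('pics/w9.png',im)
cv2.imwrite('pics/w9b.png',cv2.resize(im[60:300,130:450],None,fx=2.5,fy=2.5,interpolation=cv2.INTER_CUBIC))
E
```

```text
t 9.55 tcp [505.3 133.7 120.8] yaw_y 9.45 zax [-0.  0. -1.] F [-0.2 -0.1 -0. ] gap 43.4 q [ 0.11  0.33 -0.58  2.    0.24  0.88 -0.43]
n 3 turn [-0.001 -0.001 -0.003] dp [ 0.034 -0.     0.68 ]
```

View pics/w9b.png

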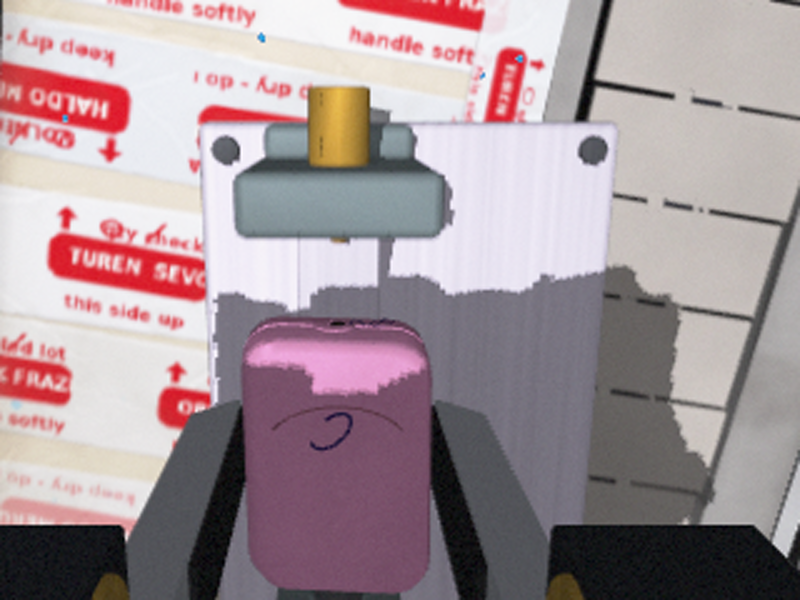

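Call:
send_rows:
  turn:
    - [0,0,0]
    - [0,0,0]
    - [0,0,0]
    - [0,0,0]
  dp:
    - [0.05,0,0.9]
    - [0.05,0,0.9]
    - [0,0,0.8]
    - [0,0,0.5]
  hand: [1,1,1,1]

```text
t: 10.1
tcp_pos: [504.8, 134.8, 58.9]
tcp_rot: [0.647, 0.763, -0.0, -0.0]
wrist_force: [0.0, -0.1, -0.6]
finger_gap: 43.4
```

```bash
python3 - <<'E'
from h import *
st();plan((504.9,135.2,53),9.5,1)
im=r.get_image('wrist');cv2.imwrite('pics/w10.png',im)
cv2.imwrite('pics/w10b.png',cv2.resize(im[60:300,130:450],None,fx=2.5,fy=2.5,interpolation=cv2.INTER_CUBIC))
E
```

```text
t 10.1 tcp [504.8 134.8  58.9] yaw_y 9.44 zax [-0.001 -0.    -1.   ] F [ 0.  -0.1 -0.6] gap 43.4 q [ 0.07  0.42 -0.55  2.04  0.31  0.76 -0.5 ]
n 1 turn [-0.009  0.    -0.01 ] dp [0.018 0.008 0.294]
```

View pics/w10b.png

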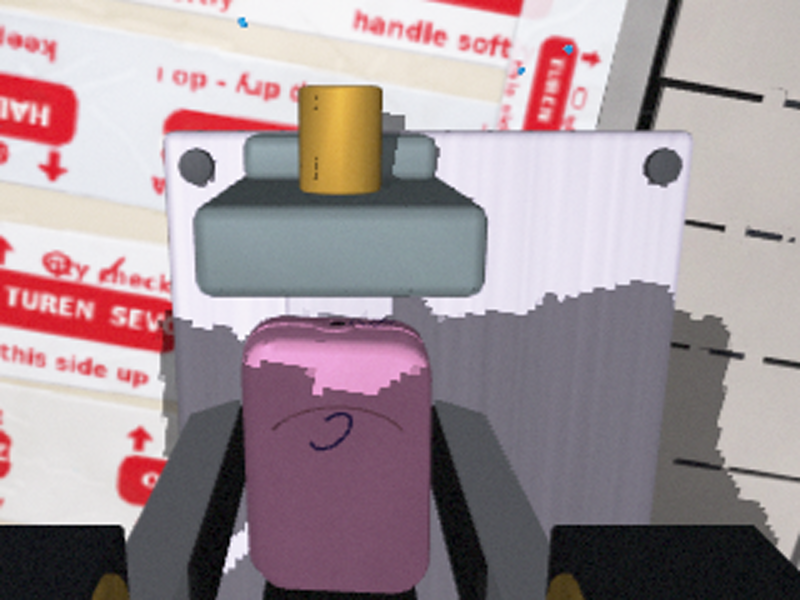

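Call:
send_rows:
  turn:
    - [0,0,0]
    - [0,0,0]
    - [0,0,0]
  dp:
    - [0,0.03,0.2]
    - [0,0,0.08]
    - [0,0,0]
  hand: [1,1,1]

```text
t: 10.52
tcp_pos: [506.1, 135.3, 54.9]
tcp_rot: [0.646, 0.763, 0.0, 0.0]
wrist_force: [-0.4, -0.4, -0.9]
finger_gap: 43.1
```

Call:
send_rows:
  turn:
    - [0,0,0]
    - [0,0,0]
  dp:
    - [0,0,0.08]
    - [0,0,0]
  hand: [1,1]

```text
t: 10.78
tcp_pos: [506.1, 135.3, 54.1]
tcp_rot: [0.647, 0.763, 0.0, 0.001]
wrist_force: [-6.9, -2.8, 20.7]
finger_gap: 43.2
```

Call:
send_rows:
  turn:
    - [0,0,0]
    - [0,0,0]
    - [0,0,0]
    - [0,0,0]
    - [0,0,0]
  dp:
    - [0,0,-0.05]
    - [0,0,0]
    - [0,0,0]
    - [0,0,0]
    - [0,0,0]
  hand: [1,-0.5,-0.5,-0.5,-0.5]

```text
t: 11.4
tcp_pos: [505.7, 135.2, 53.8]
tcp_rot: [0.646, 0.763, -0.0, -0.0]
wrist_force: [0.0, -0.9, 0.4]
finger_gap: 70.7
```

```bash
python3 - <<'E'
from h import *
st()
im=r.get_image('wrist');cv2.imwrite('pics/w11.png',im)
cv2.imwrite('pics/w11b.png',cv2.resize(im[60:300,130:450],None,fx=2.5,fy=2.5,interpolation=cv2.INTER_CUBIC))
E
```

```text
t 11.4 tcp [505.7 135.2  53.8] yaw_y 9.45 zax [-0.  0. -1.] F [ 0.  -0.9  0.4] gap 70.7 q [ 0.07  0.43 -0.54  2.04  0.32  0.75 -0.51]
```

View pics/w11b.png

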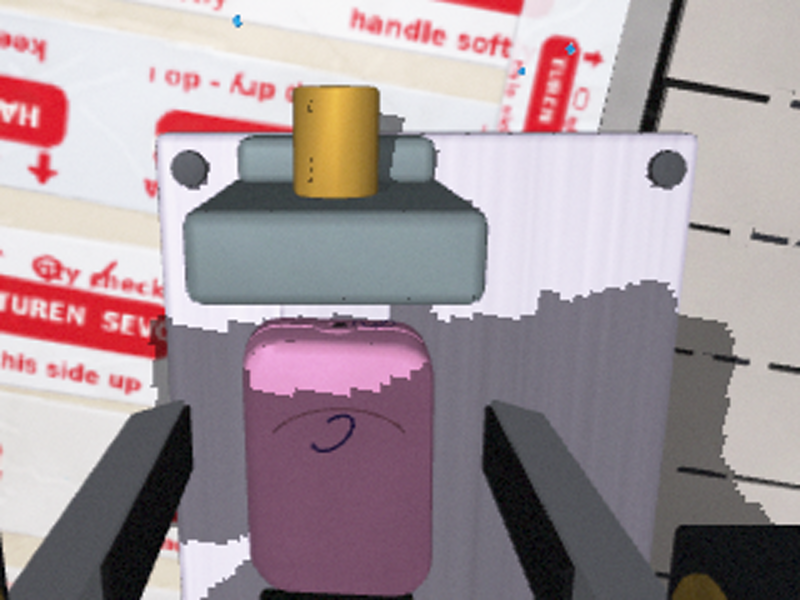

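Call:
send_rows:
  turn:
    - [0,0,0]
    - [0,0,0]
    - [0,0,0]
    - [0,0,0]
    - [0,0,0]
  dp:
    - [0,0,-0.6]
    - [0,0,-1]
    - [0,0,-1]
    - [0,0,-1]
    - [0,0,-1]
  hand: [-0.5,-0.5,-0.5,-0.5,-0.5]

```text
t: 12.08
tcp_pos: [505.7, 135.3, 147.4]
tcp_rot: [0.646, 0.763, 0.0, 0.0]
wrist_force: [0.4, 0.2, 0.5]
finger_gap: 70.5
```

```bash
python3 - <<'E'
from h import *
st();m=r.camera_model('wrist')
im=r.get_image('wrist');cv2.imwrite('pics/w12.png',im)
plan((570,-90,200),31.2)
c,w=pink(im,m,73,(265,200))
y=np.deg2rad(9.5);ex=np.array([np.cos(y),np.sin(y)]);ey=np.array([-np.sin(y),np.cos(y)])
print((w@ex).min()-520.2,(w@ex).max()-520.2,(w@ey).min()+54.4,(w@ey).max()+54.4)
E
```

```text
t 12.07 tcp [505.7 135.3 147.4] yaw_y 9.46 zax [ 0.001  0.    -1.   ] F [0.4 0.2 0.5] gap 70.5 q [ 0.13  0.3  -0.6   1.97  0.21  0.93 -0.41]
n 12 turn [ 0.003  0.    -0.316] dp [-0.98 -0.08 -0.21]
(240, 160, 50, 75) ((504.98046875, 136.0090789794922), (40.57536315917969, 64.0921401977539), 10.200376510620117)
-20.009764593377895 20.914880555340005 73.3297585471168 137.09425307720434
```

View pics/w12.png

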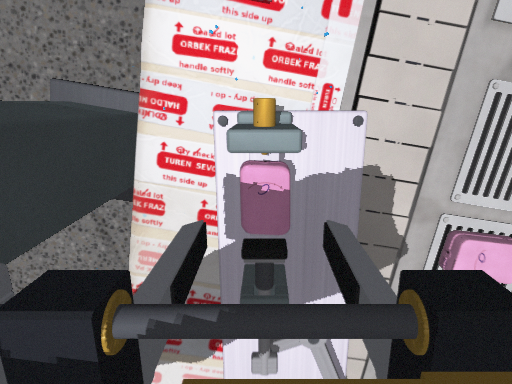

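```bash
python3 - <<'E'
from h import *
plan((615,-133,190),31.2)
E
```

```text
n 15 turn [ 0.002  0.    -0.253] dp [-0.971  0.027 -0.134]
```

Call:
send_rows:
  turn:
    - [0,0,-0.25]
    - [0,0,-0.25]
    - [0,0,-0.25]
    - [0,0,-0.25]
    - [0,0,-0.25]
  dp:
    - [-0.8,0,-0.4]
    - [-0.97,0.03,-0.4]
    - [-0.97,0.03,-0.4]
    - [-0.97,0.03,-0.4]
    - [-0.97,0.03,-0.4]
  hand: [-0.5,0,0.5,1,1]

```text
t: 12.75
tcp_pos: [528.2, 43.8, 186.6]
tcp_rot: [0.597, 0.802, 0.0, 0.0]
wrist_force: [-0.4, 0.3, -0.2]
finger_gap: 34.0
```

Call:
send_rows:
  turn:
    - [0,0,-0.25]
    - [0,0,-0.25]
    - [0,0,-0.25]
    - [0,0,-0.25]
    - [0,0,-0.25]
  dp:
    - [-0.97,0.03,0]
    - [-0.97,0.03,0]
    - [-0.97,0.03,0]
    - [-0.97,0.03,0]
    - [-0.97,0.03,0]
  hand: [1,1,1,1,1]

```text
t: 13.38
tcp_pos: [563.5, -46.6, 186.4]
tcp_rot: [0.546, 0.838, 0.0, 0.0]
wrist_force: [-0.2, 0.3, 0.2]
finger_gap: 0.8
```

Call:
send_rows:
  turn:
    - [0,0,-0.25]
    - [0,0,-0.25]
    - [0,0,-0.25]
    - [0,0,-0.25]
    - [0,0,-0.25]
  dp:
    - [-0.97,0.03,0]
    - [-0.97,0.03,0]
    - [-0.97,0.03,0]
    - [-0.97,0.03,0]
    - [-0.97,0.03,0]
  hand: [1,1,1,1,1]

```text
t: 14.0
tcp_pos: [609.7, -131.8, 186.3]
tcp_rot: [0.493, 0.87, 0.0, 0.0]
wrist_force: [-0.4, -0.3, 0.6]
finger_gap: 0.5
```

```bash
python3 - <<'E'
from h import *
import pickle
st();m=r.camera_model('wrist');pickle.dump(m,open('w13.pkl','wb'))
im=r.get_image('wrist');cv2.imwrite('pics/w13.png',im)
E
```

```text
t 14.0 tcp [ 609.7 -131.8  186.3] yaw_y 30.99 zax [ 0.  0. -1.] F [-0.4 -0.3  0.6] gap 0.5 q [ 0.52  0.41 -0.53  1.72  0.23  1.08  0.46]
```

View pics/w13.png

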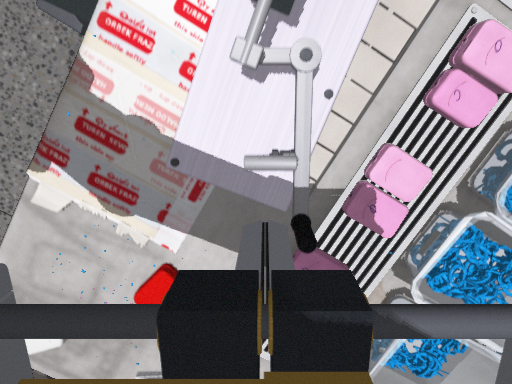

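```bash
python3 - <<'E'
from h import *
import pickle
im=cv2.imread('pics/w13.png')
cv2.imwrite('pics/w13b.png',cv2.resize(im[130:260,210:350],None,fx=4.5,fy=4.5,interpolation=cv2.INTER_CUBIC))
m=pickle.load(open('w13.pkl','rb'))
for n,u,v,z in [('barL',245,161,88),('barR',297,161,88),('bar',271,161,88),('hand top',301,220,105),('hand base',306,243,60),('piv',305,54,50)]:
    print(n,onz(m,u,v,z).round(1))
E
```

```text
barL [ 580.  -117.1   88. ]
barR [619.1 -93.6  88. ]
bar [ 599.6 -105.4   88. ]
hand top [ 646.8 -133.8  105. ]
hand base [ 678.2 -164.    60. ]
piv [579. -10.  50.]
```

View pics/w13b.png

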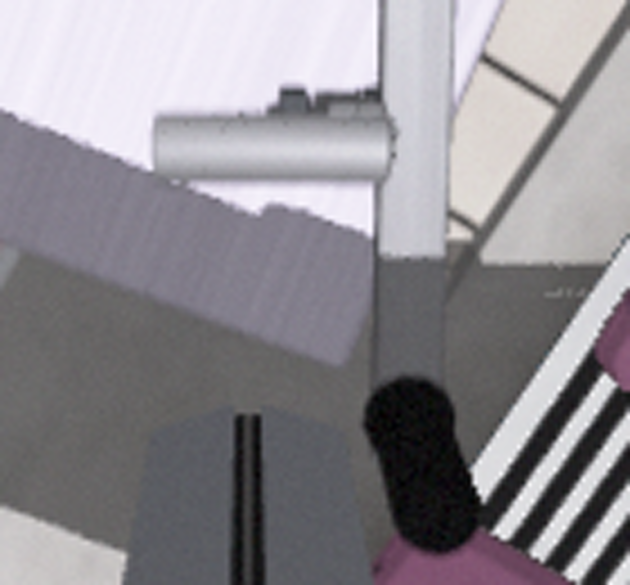

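```bash
python3 - <<'E'
from h import *
import pickle
m=pickle.load(open('w13.pkl','rb'))
for n,u,v,z in [('htop',307.5,244,98),('hbase',300.5,222,60),('piv',305,54,50)]:
    p=onz(m,u,v,z);print(n,p.round(1))
P=np.array([579,-9]);print([np.hypot(*(onz(m,*q)[:2]-P)) for q in [(307.5,244,98),(300.5,222,60)]])
m=r.camera_model('top');print('top',onz(m,288.2,158,104))
d=np.array([-.518,.855]);print('start',np.array([601,-105.])-22*d)
plan((601+28*.518,-105-28*.855,80),31.2)
E
```

```text
htop [ 666.4 -152.    98. ]
hbase [ 660.8 -147.5   60. ]
piv [579. -10.  50.]
[np.float64(167.61045138425337), np.float64(160.81741658807863)]
top [ 662.18418364 -153.10901852  104.        ]
start [ 612.396 -123.81 ]
n 6 turn [ 0.     0.001 -0.007] dp [0.018 0.059 0.885]
```

Call:
send_rows:
  turn:
    - [0,0,0]
    - [0,0,0]
    - [0,0,0]
    - [0,0,0]
    - [0,0,0]
  dp:
    - [0,0.05,0.9]
    - [0,0.05,0.95]
    - [0,0.05,0.95]
    - [0,0.05,0.95]
    - [0,0,0.95]
  hand: [1,1,1,1,1]

```text
t: 14.68
tcp_pos: [612.8, -128.9, 90.4]
tcp_rot: [0.493, 0.87, 0.0, -0.0]
wrist_force: [0.8, -0.4, 0.7]
finger_gap: -0.0
```

Call:
send_rows:
  turn:
    - [0,0,0]
    - [0,0,0]
    - [0,0,0]
    - [0,0,0]
    - [0,0,0]
  dp:
    - [0,0,0.9]
    - [0,0,0]
    - [0.3,0,0]
    - [0.4,0,0]
    - [0.4,0,0]
  hand: [1,1,1,1,1]

```text
t: 15.3
tcp_pos: [601.6, -109.7, 74.5]
tcp_rot: [0.493, 0.87, 0.0, 0.0]
wrist_force: [0.4, 1.3, 0.1]
finger_gap: 0.4
```

```bash
python3 - <<'E'
from h import *
st()
im=r.get_image('wrist');cv2.imwrite('pics/w14.png',im)
E
```

```text
t 15.3 tcp [ 601.6 -109.7   74.5] yaw_y 30.95 zax [ 0.001 -0.    -1.   ] F [0.4 1.3 0.1] gap 0.4 q [ 0.46  0.51 -0.49  1.84  0.31  0.87  0.35]
```

View pics/w14.png

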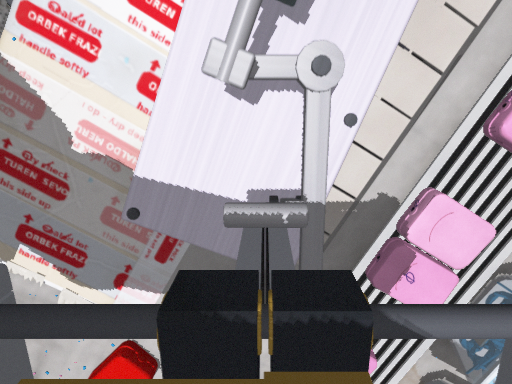

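Fingers are touching the bar at (265,213). Push on.

Call:
send_rows:
  turn:
    - [0,0,0]
    - [0,0,0]
    - [0,0,0]
    - [0,0,0]
    - [0,0,0]
  dp:
    - [0.5,0,0]
    - [0.6,0,0]
    - [0.6,0,0]
    - [0.6,0,0]
    - [0.6,0,0]
  hand: [1,1,1,1,1]

```text
t: 15.98
tcp_pos: [571.4, -59.8, 73.9]
tcp_rot: [0.493, 0.87, 0.0, 0.0]
wrist_force: [-0.2, 0.4, -0.3]
finger_gap: 0.6
```

```bash
python3 - <<'E'
from h import *
st()
im=r.get_image('wrist');cv2.imwrite('pics/w15.png',im)
E
```

```text
t 15.97 tcp [571.4 -59.8  73.9] yaw_y 30.95 zax [ 0.  0. -1.] F [-0.2  0.4 -0.3] gap 0.6 q [ 0.4   0.46 -0.51  1.92  0.3   0.83  0.27]
```

View pics/w15.png

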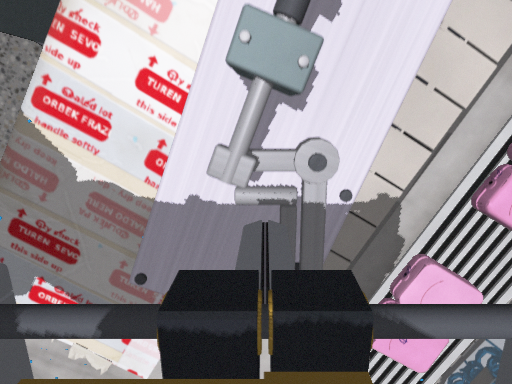

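```bash
python3 - <<'E'
from h import *
m=r.camera_model('wrist')
d=np.array([-.518,.855])
for a in (1.0,1.2,1.4,1.5):
    p=np.array([600,-105.4])+70*np.sin(a)*d
    print(a,proj(m,(*p,18+70*np.cos(a))))
plan((664,-150,140),31)
E
```

```text
1.0 [266.63731317 219.22393229]
1.2 [266.51649123 204.21056926]
1.4 [266.41080417 193.65228363]
1.5 [266.36482917 190.03302437]
n 7 turn [-0.    -0.001  0.001] dp [-0.904  0.234 -0.472]
```

Call:
send_rows:
  turn:
    - [0,0,0]
    - [0,0,0]
    - [0,0,0]
    - [0,0,0]
    - [0,0,0]
  dp:
    - [0,0,-0.8]
    - [0,0,-1]
    - [-0.3,0.2,-1]
    - [-0.8,0.3,-0.8]
    - [-0.9,0.3,0]
  hand: [1,1,1,0,0]

```text
t: 16.65
tcp_pos: [607.8, -87.7, 148.4]
tcp_rot: [0.493, 0.87, 0.001, 0.002]
wrist_force: [-0.4, 0.2, -0.6]
finger_gap: 17.2
```

```bash
python3 - <<'E'
from h import *
st();plan((664,-150,145),31);m=r.camera_model('wrist')
im=r.get_image('wrist');cv2.imwrite('pics/w16.png',im)
d=np.array([-.518,.855])
for a in (1.0,1.2,1.4,1.5):
    p=np.array([600,-105.4])+70*np.sin(a)*d
    print(a,proj(m,(*p,18+70*np.cos(a))))
E
```

```text
t 16.65 tcp [607.8 -87.7 148.4] yaw_y 30.9 zax [ 0.003 -0.001 -1.   ] F [-0.4  0.2 -0.6] gap 17.2 q [ 0.45  0.43 -0.53  1.78  0.25  1.    0.36]
n 5 turn [ 0.005  0.005 -0.003] dp [-0.823  0.162  0.035]
1.0 [245.97532654 138.77045309]
1.2 [246.59298089 129.930003  ]
1.4 [247.28251956 124.56868046]
1.5 [247.64029013 123.16041801]
```

View pics/w16.png

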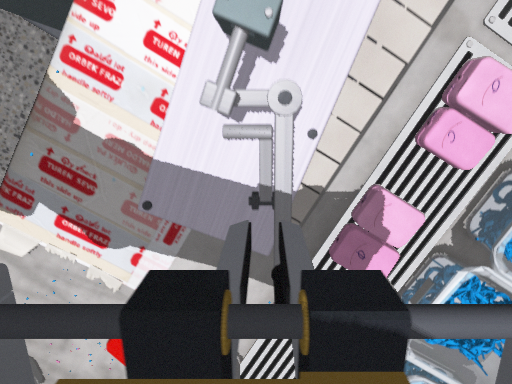

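```bash
python3 - <<'E'
from h import *
m=r.camera_model('wrist')
print(proj(m,(600,-105.4,18)),onz(m,262,201,18)); 
for z in (18,23,30,40): print(z,onz(m,247,131,z), np.hypot(*(onz(m,247,131,z)-onz(m,262,201,18))[:2]))
E
```

```text
[249.65530414 191.92856118] [ 615.43468378 -107.26176616   18.        ]
18 [567.77502789 -54.67962082  18.        ] 70.96706846772467
23 [567.79159514 -54.1842022   23.        ] 71.32385078282152
30 [567.81478929 -53.49061612  30.        ] 71.82611591093638
40 [567.84792379 -52.49977887  40.        ] 72.54912113497436
```

Call:
send_rows:
  turn:
    - [0,0,0]
    - [0,0,0]
    - [0,0,0]
    - [0,0,0]
    - [0,0,0]
  dp:
    - [-0.82,0.16,0]
    - [-0.82,0.16,0]
    - [-0.82,0.16,0]
    - [-0.82,0.16,0]
    - [-0.82,0.16,0]
  hand: [-0.2,-0.2,-0.2,-0.2,-0.2]

```text
t: 17.32
tcp_pos: [662.7, -149.7, 145.8]
tcp_rot: [0.493, 0.87, 0.0, -0.0]
wrist_force: [0.7, -0.4, -0.0]
finger_gap: 56.4
```

```bash
python3 - <<'E'
from h import *
st();plan((664,-150,63),31);m=r.camera_model('wrist')
im=r.get_image('wrist');cv2.imwrite('pics/w17.png',im)
print(proj(m,(664,-150,101)),proj(m,(664,-150,55)))
E
```

```text
t 17.32 tcp [ 662.7 -149.7  145.8] yaw_y 30.94 zax [-0.  0. -1.] F [ 0.7 -0.4 -0. ] gap 56.4 q [ 0.48  0.53 -0.49  1.62  0.28  1.06  0.45]
n 5 turn [-0.    -0.    -0.002] dp [-0.01   0.01   0.828]
[266.85703925 212.25323174] [266.54990517 195.06583786]
```

View pics/w17.png

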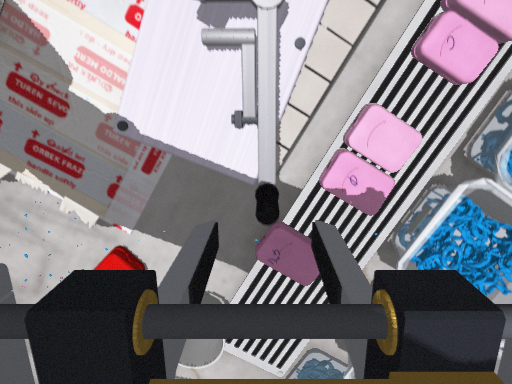

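Call:
send_rows:
  turn:
    - [0,0,0]
    - [0,0,0]
    - [0,0,0]
    - [0,0,0]
    - [0,0,0]
  dp:
    - [0.05,0,0.8]
    - [0,0,0.8]
    - [0,0,0.8]
    - [0,0,0.8]
    - [0,0,0.8]
  hand: [-0.2,-0.2,-0.2,-0.2,-0.2]

```text
t: 18.0
tcp_pos: [661.3, -147.8, 64.7]
tcp_rot: [0.493, 0.87, -0.0, -0.0]
wrist_force: [0.3, -0.9, 0.2]
finger_gap: 56.4
```

Call:
send_rows:
  turn:
    - [0,0,0]
    - [0,0,0]
    - [0,0,0]
    - [0,0,0]
    - [0,0,0]
  dp:
    - [0,0,0]
    - [0,0,0]
    - [0,0,0]
    - [0,0,0]
    - [0,0,0]
  hand: [0.5,1,1,1,1]
  newtons: 30

```text
t: 18.62
tcp_pos: [662.0, -148.0, 66.4]
tcp_rot: [0.493, 0.87, 0.0, 0.001]
wrist_force: [1.7, -0.1, 2.9]
finger_gap: 17.6
```

```bash
python3 - <<'E'
from h import *
st()
im=r.get_image('wrist');cv2.imwrite('pics/w18.png',im)
E
```

```text
t 18.62 tcp [ 662.  -148.    66.4] yaw_y 30.93 zax [ 0.001 -0.    -1.   ] F [ 1.7 -0.1  2.9] gap 17.6 q [ 0.46  0.61 -0.47  1.68  0.33  0.92  0.41]
```

View pics/w18.png

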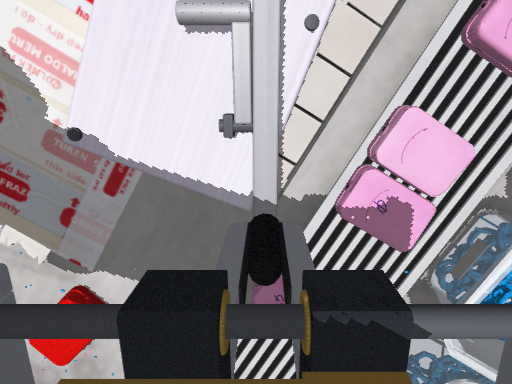

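Call:
send_rows:
  turn:
    - [0,0,0.75]
    - [0,0,0.75]
    - [0,0,0.75]
  dp:
    - [0.02,-0.62,0]
    - [0.02,-0.62,0]
    - [0.02,-0.62,0]
  hand: [1,1,1]

```text
t: 19.05
tcp_pos: [628.0, -163.1, 66.4]
tcp_rot: [0.588, 0.809, 0.001, 0.0]
wrist_force: [1.9, 4.9, 3.1]
finger_gap: 17.1
```

```bash
cat >> h.py <<'E'
def lev():
    o=st();p=o['tcp_pos'][:2]-[579,-9];print('R',np.hypot(*p).round(1),'ang',(-59.2-np.rad2deg(np.arctan2(p[1],p[0]))).round(1),'rad',np.deg2rad(-59.2-np.rad2deg(np.arctan2(p[1],p[0]))).round(3),'T',o['ft_torque'].round(2))
E
python3 -c "
from h import *
lev()"
```

```text
t 19.05 tcp [ 628.  -163.1   66.4] yaw_y 17.92 zax [ 0.001  0.001 -1.   ] F [1.9 4.9 3.1] gap 17.1 q [ 0.47  0.56 -0.42  1.76  0.28  0.88  0.24]
R 161.7 ang 13.2 rad 0.23 T [ 0.95 -0.51  0.02]
```

Call:
send_rows:
  turn:
    - [0,0,0.75]
    - [0,0,0.75]
    - [0,0,0.75]
    - [0,0,0.75]
  dp:
    - [0.02,-0.62,0]
    - [0.02,-0.62,0]
    - [0.02,-0.62,0]
    - [0.02,-0.62,0]
  hand: [1,1,1,1]

```text
t: 19.55
tcp_pos: [579.7, -170.4, 66.4]
tcp_rot: [0.702, 0.712, 0.001, 0.0]
wrist_force: [6.4, 9.1, 1.3]
finger_gap: 17.5
```

```bash
python3 -c "
from h import *
lev()
cv2.imwrite('pics/s19.png',r.get_image('scene')[140:270,180:420])
im=r.get_image('wrist');cv2.imwrite('pics/w19.png',im)"
```

```text
t 19.55 tcp [ 579.7 -170.4   66.4] yaw_y 0.77 zax [ 0.002  0.001 -1.   ] F [6.4 9.1 1.3] gap 17.5 q [ 0.46  0.49 -0.36  1.87  0.23  0.82 -0.  ]
R 161.4 ang 30.6 rad 0.533 T [ 1.96 -1.19 -0.08]
```

View pics/w19.png

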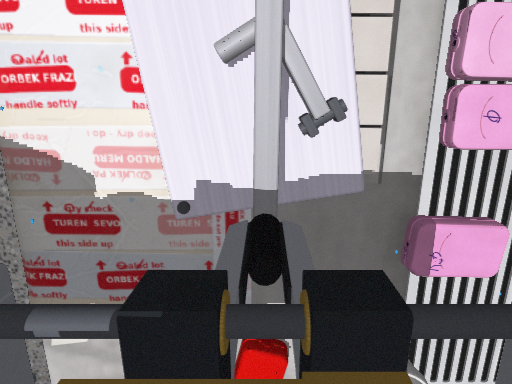

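View pics/s19.png

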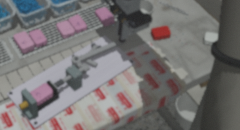

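Call:
send_rows:
  turn:
    - [0,0,0.75]
    - [0,0,0.75]
  dp:
    - [0.08,-0.62,0]
    - [0.08,-0.62,0]
  hand: [1,1]
  newtons: 40

```text
t: 19.9
tcp_pos: [555.2, -168.4, 66.5]
tcp_rot: [0.754, 0.657, 0.001, 0.001]
wrist_force: [6.2, -1.9, -0.6]
finger_gap: 17.7
```

```bash
python3 -c "
from h import *
lev()"
```

```text
t 19.9 tcp [ 555.2 -168.4   66.5] yaw_y -7.88 zax [ 0.003 -0.    -1.   ] F [ 6.2 -1.9 -0.6] gap 17.7 q [ 0.45  0.45 -0.33  1.92  0.2   0.79 -0.13]
R 161.1 ang 39.3 rad 0.686 T [-0.55 -1.49 -0.09]
```

Call:
send_rows:
  turn:
    - [0,0,0.6]
    - [0,0,0.2]
    - [0,0,0]
  dp:
    - [0.02,-0.5,0]
    - [0,-0.2,0]
    - [0,0,0]
  hand: [1,1,1]

```text
t: 20.27
tcp_pos: [544.3, -166.2, 66.7]
tcp_rot: [0.779, 0.627, 0.003, 0.003]
wrist_force: [23.2, -6.1, -16.2]
finger_gap: 17.2
```

```bash
python3 -c "
from h import *
lev()
im=r.get_image('scene');cv2.imwrite('pics/s20.png',cv2.resize(im[140:270,180:420],None,fx=3.3,fy=3.3,interpolation=cv2.INTER_CUBIC))
im=r.get_image('top');cv2.imwrite('pics/t20.png',cv2.resize(im[140:245,180:385],None,fx=3.9,fy=3.9,interpolation=cv2.INTER_CUBIC))
"
```

```text
t 20.27 tcp [ 544.3 -166.2   66.7] yaw_y -12.32 zax [ 0.008 -0.001 -1.   ] F [ 23.2  -6.1 -16.2] gap 17.2 q [ 0.44  0.43 -0.31  1.95  0.19  0.77 -0.2 ]
R 161.0 ang 43.3 rad 0.755 T [-1.21 -4.93  0.05]
```

View pics/s20.png

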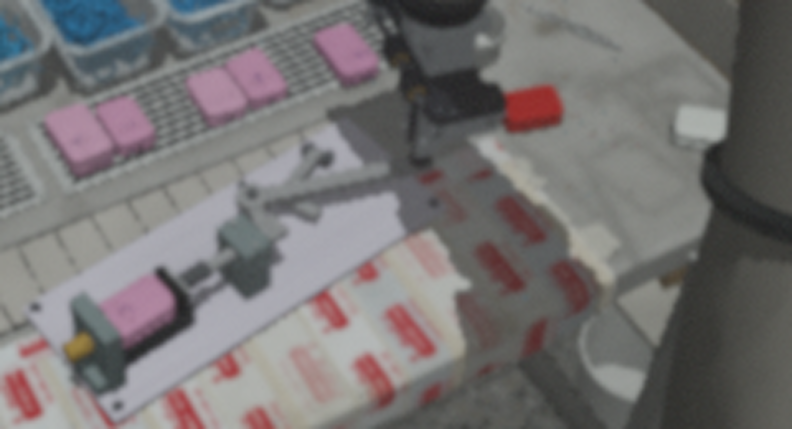

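View pics/t20.png

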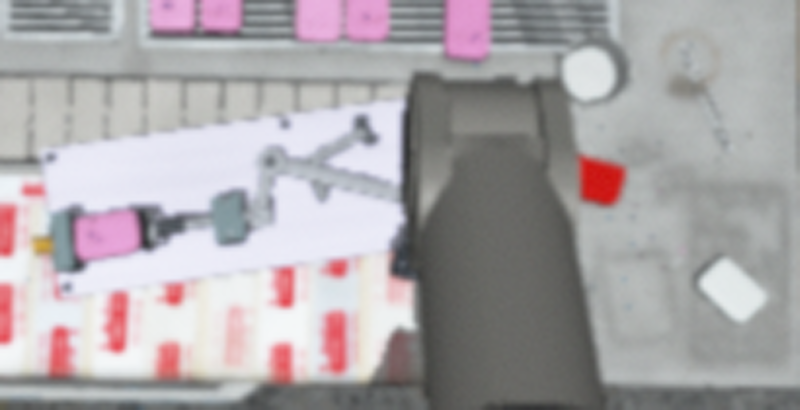

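Call:
send_rows:
  turn:
    - [0,0,0]
    - [0,0,0]
    - [0,0,0]
    - [0,0,0]
    - [0,0,0]
  dp:
    - [0,0,0]
    - [0,0,0]
    - [0,0,0]
    - [0,0,0]
    - [0,0,0]
  hand: [1,1,1,1,1]

```text
t: 21.0
tcp_pos: [544.4, -166.3, 66.7]
tcp_rot: [0.779, 0.627, 0.003, 0.003]
wrist_force: [22.1, -5.3, -13.9]
finger_gap: 17.7
```

```bash
python3 -c "
from h import *
lev()
s=cv2.imread('pics/s20.png');cv2.imwrite('pics/s20b.png',cv2.resize(s[230:400,50:330],None,fx=2.8,fy=2.8))
"
```

```text
t 21.0 tcp [ 544.4 -166.3   66.7] yaw_y -12.31 zax [ 0.007 -0.001 -1.   ] F [ 22.1  -5.3 -13.9] gap 17.7 q [ 0.44  0.43 -0.31  1.95  0.19  0.77 -0.2 ]
R 161.0 ang 43.2 rad 0.754 T [-1.23 -4.78  0.03]
```

View pics/s20b.png

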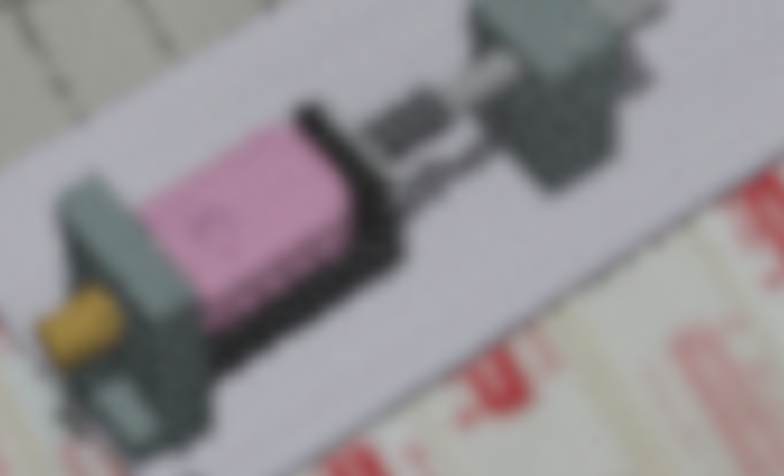

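```bash
python3 -c "
from h import *
print(r.hand_in())"
```

```text
the job is handed in; nothing more can be done
None
```

I placed the small pink mould on the rest, tipped the catch and pulled the lever to its stop. I handed the job in at about 21 s, with the gripper still holding the handle.

- **Mould:** I gripped it across its 44 mm sides and laid it flat on the rest with the sprue end facing the nozzle. After I let go, its centre measured about 0.4 mm off the rest's centreline and about 0.7° off in angle. In the last views it lies flat, pressed between nozzle and pad.
- **Catch:** I pushed the bar over from the right with closed fingers. In the images the bar sat 5 to 8 pixels from where I predicted for 1.5 rad. In the one view I checked, its hinge was about 9 pixels off the same way, so I put this down to calibration and take it as fully over.
- **Lever:** I estimate about 0.75 rad from the gripper's position. The pulling force rose from about 6 N to a steady 22–23 N, which fits it resting on the end stop.
- **Not measured:** I judged the pad's compression and the seating of the sprue on the nozzle only by eye. I never went near the larger mould, pot or tweezers. My last pictures show the pot in place, but I took no final picture of the larger mould and did not check the tweezers closely.

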